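Secure a clevis pin with its R-clip

TASK

Take the R-clip that hangs in the aluminium rack, find the cross-hole near the free end of the clevis pin in the grey bracket with the clip's straight leg, and press the leg down through it until the bent leg has ridden over the pin and snapped round it, no farther. Work by feel and press gently, never more than about two kilograms' weight on the pin; let the clip go and do not disturb the things that stand and lie round the bracket and the rack.

Things in the scene. Friction and masses are not known exactly. Their poses are not given: they have to be found in the camera images.
- clip: R-clip of bare spring wire 5.5 mm thick, 70 g; origin as clip_seat. z: up the straight leg to the coil; x: towards the bent leg; y: across its flat plane. The bent leg is sprung about the coil: it bows round the pin, narrows to 6.5 mm from the straight leg's axis 11 mm below the origin (the nose) and flares out to x = +16 mm at its tip, 25 mm below the origin
- clip_seat (a point): point on the straight leg's axis that lies on the pin's axis when seated. The leg's round tip is 26 mm below it. On the way down the bent leg meets the pin with this point about 24 mm above the pin's axis, is forced open some 5 mm (about 4 to 10 N of downward push) and snaps in over the last 10 mm; the push needed then falls to nothing and rises again once it is seated. Pushed 3 mm too far it opens again
- clip_coil (a point): centre of the clip's coil of two turns, a round eye 32 mm in diameter and 12 mm thick (along the clip's y, the way to grip it from above), 11.5 mm along x and 42 mm along z from clip_seat. At the start the clip hangs upright, the coil resting across the rack's two rails, its lowest point level with their top
- pin_ref (a point): fixed point on the pin's axis at y = -10 mm of the bracket, axes as the bracket's. The pin is bare steel, 24 mm in diameter, clamped by a set screw at a place that differs each time: the middle of its 7.5 mm cross-hole (straight down through it, mouth countersunk to 9 mm) is 2 to 22 mm from this point in -y, and the pin ends 17 mm beyond the hole
- rack_top (a point): middle of the rack's top: two aluminium rails 4 mm thick with an 8 mm slot between them, 74 mm long, along this point's x axis, 64 mm above the bench; the rack is fixed; the clip hangs in the slot, its coil up to 12 mm either side of the middle, legs pointing down
- bracket: grey steel clevis bracket, fixed; origin under its base (64x108 mm plate, 10 mm thick); y along its pin, z up. Two cheeks, at y = +8 to +16 and +38 to +46 mm, rise 71 mm above the bench and carry the pin, its axis 52 mm above the bench at x = 0; the pin's free end sticks out of the near cheek to -y
- plug_gauge: bystander: plug gauge lying, 17x70x17 mm, origin at the middle of its underside
- mframe: bystander: mounting frame lying flat, 42x70x9 mm, origin at the middle of its underside
- tape: bystander: roll of tape lying flat, 90 mm in diameter, 18 mm high, origin at the middle of its underside
- oil: bystander: small bottle, 34 mm in diameter, 82 mm high, standing, origin at the middle of its underside

How it is judged:
On the way, in this order (a step that is already met when the one before it is completed fails the run):
1. the clip is lifted clear of the rack (height (world z) of clip_seat above 0.092 m), for 0.1 s.
2. the straight leg has entered the cross-hole from above (x of clip_seat in the frame of pin_ref between -0.004 and 0.004 m and y of clip_seat in the frame of pin_ref between -0.026 and 0.001 m and z of clip_seat in the frame of pin_ref below 0.03 m and angle between the z axis of clip_seat and the z axis of pin_ref, either way round below 0.25 rad), for 0.1 s.
At the end, for the whole second after the job is handed in: The clip sits on the pin: its straight leg stands upright through the cross-hole (clip_seat within 2.5 mm of the pin's axis sideways, 3 mm in height, 0 to 25 mm from pin_ref in -y; leg and clip plane square to the pin within 0.17 rad), it is at rest and released (x of clip_seat in the frame of pin_ref between -0.0025 and 0.0025 m and y of clip_seat in the frame of pin_ref between -0.025 and 0 m and z of clip_seat in the frame of pin_ref between -0.003 and 0.003 m and angle between the z axis of clip_seat and the z axis of pin_ref, either way round below 0.17 rad and angle between the y axis of clip_seat and the y axis of pin_ref, either way round below 0.17 rad and linear speed of clip below 0.02 m/s); the robot touches nothing.
It fails at once if the clip presses on the bracket and its pin with more than 30 N in all (passing the pin rightly takes about 20, its own clamping included) (contact force between clip and bracket above 30 N).
It fails at once if one of the things round the bracket and rack is moved by more than 3 cm (distance of any of plug_gauge, mframe, tape, oil from where it was at the start of the episode above 0.03 m).
It also fails if it takes over 51 s, if anything falls off the work surface, if the arm or the gripper's body presses on something with over 40 N, if the wrist force passes 120 N, or if a joint passes its speed limit or range.

ROBOT

A 6-joint arm with a two-finger parallel gripper is mounted at the origin on a cart in front of the work surface, level with it; the furniture and walls round the work are solid. World frame = base frame: x ahead of the robot, y to its left, z up, the work surface at z = 0. Lengths are in m, angles in rad, forces in N, time in s.
With the tool pointing down it reaches from about 0.35 to 1 m from the base axis. Payload 7.1 kg.
Tool frame: the origin (TCP) lies on the centre line of the jaws, within the pads' length; the fingertips stand arm.tcp_to_tips ahead of it and the grasp point (between the pads) lies 3 mm ahead of it (arm.tcp_to_tips is the distance from the TCP to the fingertips, in m); z points along the fingers, y is the line along which they close (so a half turn about z gives the same grasp; the last joint's range is limited). The gripper opens to 85 mm and grips with 20 to 120 N. Pads are 22 mm wide; open, the fingers measure 114 mm over their backs; the gripper's body (76 mm by 85 mm) begins 54 mm behind the grasp point. The pads swing forward as they close: fully open they stand 13 mm farther back than shut.
Start: joints at [-1.126, 0.423, 1.63, -0, 1.089, -0.019], TCP at [0.28, -0.559, 0.253] pointing down, gripper open.
Joint ranges: [-3, 3], [-0.9, 2.11], [0.09, 2.58], [-1.31, 4.45], [0.11, 2.69], [-2.54, 2.54]. Speed limits (rad/s): [2.39, 2.39, 3.01, 3.14, 3.14, 3.14].

INTERFACE

Orientations are given as a unit quaternion [w, x, y, z].
In Python, from plant import telemetry, cams, ticket, arm gives the robot as it stands. The module is installed in compiled form; this text tells all that it offers.
- The arm moves only by the tool send_rows, never from a script. Its argument "deltas" is a list of rows, each an object with "jaw": the closure, from 0 (fully open) to 1 (shut); "linear": the shift along the world's x, y, z in m, a list of three; "rot": the turn, a rotation vector about the world's x, y, z in rad, a list of three. A call has 1 to 5 rows; each row is the pose to reach, as a shift and turn from the pose commanded when the call began; what a row does not reach only later rows make up. A row lasts 1/8 s, in which the tool goes at most 62.5 mm and 10.7 degrees, less where a joint would pass 70% of its speed; a pose out of reach is approached as far as the arm can. A call with a gripper value outside its range is refused whole. The fingers move at their own pace and stop on an object; "force" is the grip in N (left out, the last holds). Time passes only in rows, so rows that repeat a pose let the fingers close. It gives the time, the measured TCP pose, the force, the opening and the grip force at its end, in the units of the state.
- telemetry.state(): the state, without advancing time (a new reading comes with each control period).
- cams.snapshot(name): name is "scene" or "top"; returns a dict with "pixels" (480x640x3 uint8, blue, green, red), "mtx" (3x3 intrinsics, pixels), "extrinsics" (4x4, takes a point from world to camera coordinates). Camera axes: x right, y up, looking along -z (the intrinsics and any distortion apply to the point x, -y, -z); pixel columns grow to the right and rows downward; lengths in m; the calibration is good to about 2 mm. A picture is of the moment at which its call begins. There is no depth.
- ticket.sign_off(): hands the job in; it is judged then, once.
Trained networks look in the newest picture that a camera, given by its name, has taken for a name from the list of things; names that differ only in an ending like _2 or _b are one class to them, and where a whole thing is asked for, a point or a joint stands for the part that bears it (a point fixed in the world has none). Each returns a list of dicts, best first, with "p" (0 to 1); they miss things now and then, are a little off and sometimes report something else, mostly with a low value. They report only what shows in the picture. A call takes as long as a camera call.
- cams.boxes_of(camera, thing): "position" ([x, y, z] in m, in world coordinates, good to about 4 mm: the middle of the surface that is visible of it).
- cams.landmark_of(camera, thing): "position" ([x, y, z] in m, in world coordinates, good to about 4 mm: a listed point, or the origin of a listed thing).
The state is a dict: "clock": time; "joint_positions": joint angles; "qd": joint speeds; "joint_efforts": joint torques, N m; "position": TCP position; "ee_rot": TCP orientation; "ft_force": force on the tool from outside, world axes, zero at the start; "wrist_torque": the same for the moment, N m; "grip_width": finger opening in m; "grasp_force": force on a finger pad.
Only numpy, scipy, OpenCV 4.12 (cv2) and the standard library are available. Lean on these libraries where they do the work, as an engineer would, in place of code of your own. Each camera call takes 0.05 s, during which the arm holds its last target. There are 200 camera calls.

## Working session

There is one attempt and no reset: what is moved stays moved. The work goes in short steps, Python scripts to look and compute and a tool call to move; the robot and the scene stay as the last step left them, time stands still between calls to the robot, and variables do not carry over. Pictures are saved under pics/ and viewed, at most 10 in all, crops included, and the job is handed in when it is done.

Besides the shell and the picture viewer there is one more tool, called after "Request:" by a JSON object that holds its "method" and its "body", one argument or row to a line. send_rows: Moves the arm, as the interface text tells. Its arguments: {"type":"object","properties":{"deltas":{"type":"array","items":{"type":"object","properties":{"jaw":{"type":"number"},"linear":{"type":"array","items":{"type":"number"}},"rot":{"type":"array","items":{"type":"number"}}}}},"force":{"type":"number"}},"required":["deltas"]}

```bash
mkdir -p pics; cat > h.py <<'E'
from plant import telemetry, cams, ticket, arm
import numpy as np, cv2
def snap(n,f=None):
    s=cams.snapshot(n); np.savez(f'{n}.npz',**{k:np.array(v) for k,v in s.items()})
    if f: cv2.imwrite('pics/'+f,s['pixels'])
    return s
def proj(s,p):
    p=np.atleast_2d(p); E=np.array(s['extrinsics']);c=p@E[:3,:3].T+E[:3,3]
    c=c*[1,-1,-1]; u=c@np.array(s['mtx']).T; return u[:,:2]/u[:,2:]
def ray(s,uv,z):
    E=np.array(s['extrinsics']);R=E[:3,:3];o=-R.T@E[:3,3]
    d=np.linalg.inv(s['mtx'])@[uv[0],uv[1],1]; d=R.T@(d*[1,-1,-1]); return o+d*(z-o[2])/d[2]
E
python3 - <<'E'
from h import *
np.set_printoptions(precision=4,suppress=True)
for c in ('scene','top'):
    s=snap(c,c+'0.png'); E=s['extrinsics']; print(c,-np.array(E)[:3,:3].T@np.array(E)[:3,3],s['mtx'][0][0])
    for t in ('clip_seat','clip_coil','pin_ref','rack_top','bracket','plug_gauge','mframe','tape','oil'):
        print(t,[(round(d['p'],2),np.array(d['position'])) for d in cams.landmark_of(c,t)[:2]])
print(arm.tcp_to_tips, telemetry.state())
E
```

```text
scene [0.3133 0.5584 0.513 ] 574.2663343191964
clip_seat [(0.31, array([ 0.6656, -0.21  ,  0.0008]))]
clip_coil [(0.94, array([0.6549, 0.0317, 0.076 ])), (0.23, array([ 0.7708, -0.1106, -0.0005]))]
pin_ref [(0.83, array([ 0.6633, -0.2186,  0.0478]))]
rack_top [(0.71, array([0.6441, 0.038 , 0.0639]))]
bracket [(0.98, array([ 0.6615, -0.205 , -0.0015]))]
plug_gauge [(0.77, array([ 0.6647, -0.0931, -0.0034]))]
mframe [(0.62, array([ 0.7751, -0.2524,  0.0023])), (0.34, array([0.6484, 0.0369, 0.0626]))]
tape [(0.55, array([ 0.7707, -0.1086, -0.0034])), (0.33, array([ 0.6667, -0.0916, -0.0009]))]
oil [(0.92, array([0.7726, 0.0069, 0.0006]))]
top [ 0.5575 -0.0932  0.9327] 437.69125435205547
clip_seat [(0.44, array([0.6448, 0.0344, 0.0389]))]
clip_coil [(0.55, array([0.6557, 0.0332, 0.0794]))]
pin_ref [(0.66, array([ 0.6678, -0.2191,  0.0496]))]
rack_top [(0.88, array([0.6403, 0.0373, 0.0643]))]
bracket [(0.91, array([ 0.6605, -0.2116, -0.    ]))]
plug_gauge [(0.59, array([ 0.6661, -0.0927,  0.0028])), (0.51, array([0.6423, 0.0331, 0.0373]))]
mframe [(0.63, array([ 0.7711, -0.2533,  0.0025])), (0.34, array([ 0.7673, -0.1147, -0.0004]))]
tape [(0.95, array([ 0.7691, -0.1142,  0.0014]))]
oil [(0.74, array([ 0.7717,  0.0128, -0.0003]))]
0.022 {'clock': 1.0, 'joint_positions': array([-1.126 ,  0.4231,  1.6299,  0.    ,  1.0886, -0.019 ]), 'qd': array([ 0.0005,  0.0002, -0.0015,  0.0011,  0.0003, -0.0008]), 'joint_efforts': array([ -0.    , -55.7342, -28.2152,   0.0001,   0.0008,   0.    ]), 'position': array([ 0.2796, -0.559 ,  0.2533]), 'ee_rot': array([-0.    ,  0.9732,  0.2298, -0.    ]), 'ft_force': array([-0.5351,  0.3404, -0.3384]), 'wrist_torque': array([-0.0178, -0.0049,  0.059 ]), 'grasp_force': 0.0, 'grip_width': 0.08545852485915989}
```

```bash
python3 - <<'E'
import cv2
a=cv2.imread('pics/top0.png')
from h import *
s=np.load('top.npz'); print(proj(s,[[.655,.033,.08],[.6655,-.219,.05],[.66,-.09,0]]))
c=cv2.imread('pics/scene0.png');s2=np.load('scene.npz');print(proj(s2,[[.655,.033,.08],[.6655,-.219,.05]]))
def crop(im,s,p,r,f):
    u=proj(s,p)[0].astype(int);k=im[max(0,u[1]-r):u[1]+r,max(0,u[0]-r):u[0]+r];print(u-r);return cv2.resize(k,(400,400),interpolation=cv2.INTER_CUBIC)
A=crop(a,s,[.655,.033,.07],40,0);B=crop(a,s,[.665,-.22,.05],40,0);
cv2.imwrite('pics/c1.png',np.hstack([A,B]))
A=crop(c,s2,[.655,.033,.07],50,0);B=crop(c,s2,[.665,-.22,.05],50,0);
cv2.imwrite('pics/c2.png',np.hstack([A,B]))
E
```

```text
[[260.72003545 259.20735174]
 [386.99942447 252.7187182 ]
 [323.58266142 259.6338364 ]]
[[308.79863841 291.46932454]
 [384.409428   231.11251686]]
[221 219]
[347 212]
[258 247]
[334 180]
```

View pics/c1.png

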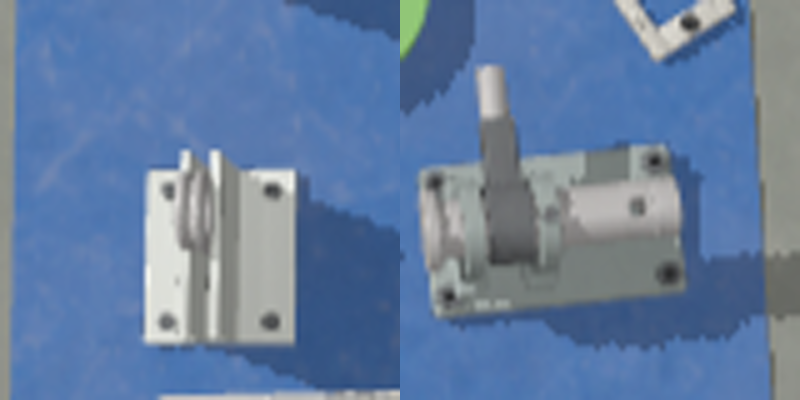

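View pics/c2.png

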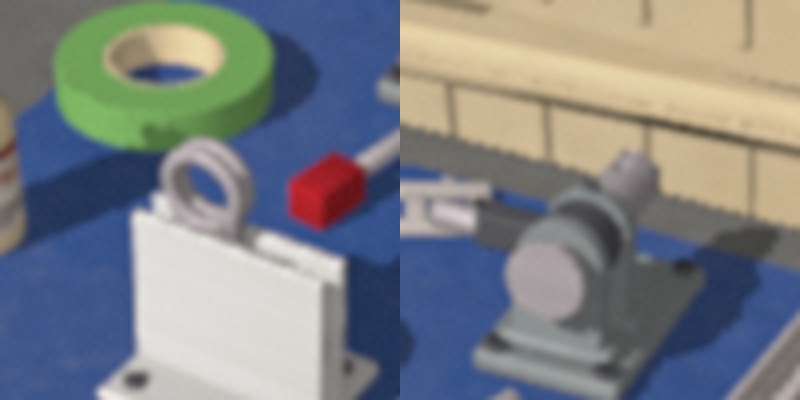

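View pics/scene0.png

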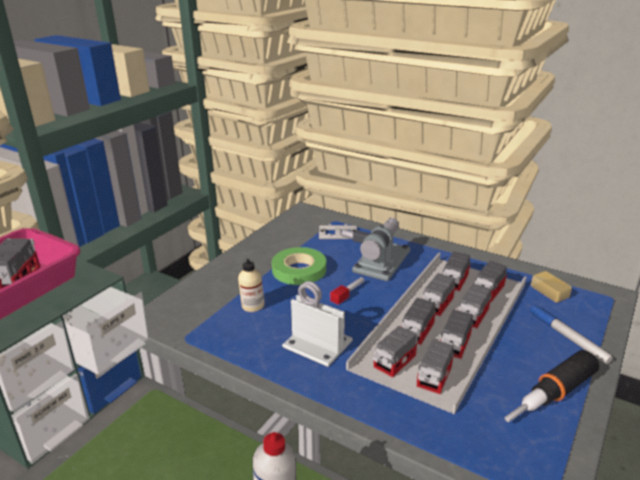

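The coil's centre is at about (260.8, 260.4) in the top view, and it hangs in slot rails that run along world x. The hole is a dark dot near (394.6, 253) on the pin. The pin's free end points to -y, with a bracket yaw of about +0.1.

```bash
python3 - <<'E'
from h import *
np.set_printoptions(precision=4,suppress=True)
s=np.load('top.npz');g=s['pixels'].astype(float).mean(2)
print(g[246:260,386:406].astype(int)) 
w=g[249:258,390:400]; d=np.clip(np.median(w)-15-w,0,None); yy,xx=np.mgrid[249:258,390:400]
h=np.array([(d*xx).sum(),(d*yy).sum()])/d.sum();print('hole',h,ray(s,h,.0635))
print('coil',ray(s,(260.8,260.4),.080))
def c(o,x,y): return (o[0]+(x+.5)/5-.5,o[1]+(y+.5)/5-.5)
O=(221,219);P=(267,212)
for n,x,y,z in (('coil top y/bottom',196,163,.08),('coilbot',196,250,.08),('coilL',177,207,.08),('coilR',216,207,.08),('plTL',145,170,.0),('plTR',297,170,0),('plBL',145,342,0),('plBR',297,344,0)): print(n,ray(s,c(O,x,y),z))
for n,x,y,z in (('TL',420,170,.01),('TR',668,146,.01),('BL',437,318,.01),('BR',685,288,.01),('pinTop',640,178,.052),('pinBot',640,237,.052),('pin2Top',575,187,.052),('pin2Bot',575,241,.052),('end',681,205,.052)): print(n,ray(s,c((347-80,212),x,y),z))
E
```

```text
[[123 122 121 121 121 122 124 166 165 155 133 106 106 116 114  96  90  91
   91 103]
 [123 122 122 122 122 122 123 165 158 161 151 141 146 139 149 133  92  93
   90  91]
 [130 131 134 141 145 157 158 169 166 167 165 170 170 165 168 164 110  93
   90  91]
 [161 163 164 167 169 177 177 178 176 176 174 184 180 178 178 176 127  93
   92  92]
 [176 178 178 179 180 182 183 181 180 178 179 187 184 182 182 180 158  93
   93  94]
 [181 182 183 183 183 183 181 159 146 146 180 175 187 185 183 181 177  94
   94  95]
 [183 183 184 184 184 184 172 124 110 111 175 176 189 187 185 183 181 105
   95  94]
 [184 185 184 185 185 185 167 118 111 105 166 189 189 184 181 178 178 107
   94  93]
 [184 185 185 185 185 184 176 131 118 103 172 183 182 176 176 173 171 116
   94  93]
 [181 180 179 178 177 176 172 157 152 157 169 168 172 164 165 165 164 117
   93  94]
 [170 169 168 166 166 164 161 160 159 162 158 159 158 152 152 151 151 109
   93  93]
 [158 157 156 154 153 152 147 148 147 146 146 147 148 134 138 137 136 102
   93  92]
 [144 144 142 139 137 136 132 130 129 130 129 129 138 120 122 121 120  92
   92  91]
 [129 128 126 125 123 123 119 118 118 119 119 117 123 116 120 120 135  89
   91  91]]
hole [394.47   253.7987] [ 0.6613 -0.2318  0.0635]
coil [0.6526 0.0328 0.08  ]
coil top y/bottom [0.6709 0.0348 0.08  ]
coilbot [0.6366 0.0348 0.08  ]
coilL [0.6537 0.0423 0.08  ]
coilR [0.6533 0.0269 0.08  ]
plTL [0.679  0.0688 0.    ]
plTR [0.6774 0.0033 0.    ]
plBL [0.6054 0.0686 0.    ]
plBR [0.603  0.0039 0.    ]
TL [ 0.6875 -0.1482  0.01  ]
TR [ 0.6952 -0.2539  0.01  ]
BL [ 0.6245 -0.1532  0.01  ]
BR [ 0.6346 -0.2579  0.01  ]
pinTop [ 0.6761 -0.2346  0.052 ]
pinBot [ 0.6521 -0.2334  0.052 ]
pin2Top [ 0.6731 -0.2082  0.052 ]
pin2Bot [ 0.6511 -0.2072  0.052 ]
end [ 0.6647 -0.2506  0.052 ]
```

Request:
{"method": "send_rows", "body": {
  "deltas": [
    {"linear": [0.05, 0.06, 0], "rot": [0, 0, -0.16], "jaw": 0.3},
    {"linear": [0.1, 0.12, 0], "rot": [0, 0, -0.32], "jaw": 0.3},
    {"linear": [0.15, 0.18, 0], "rot": [0, 0, -0.464], "jaw": 0.3},
    {"linear": [0.19, 0.23, -0.01], "rot": [0, 0, -0.464], "jaw": 0.3},
    {"linear": [0.23, 0.28, -0.02], "rot": [0, 0, -0.464], "jaw": 0.3}
  ],
  "force": 60
}}

```text
clock: 1.62
position: [0.4792, -0.3169, 0.2401]
ee_rot: [0.0, 1.0, -0.0, 0.001]
ft_force: [0.1, -0.7, -0.2]
grip_width: 0.0596
grasp_force: 0.0
```

Request:
{"method": "send_rows", "body": {
  "deltas": [
    {"linear": [0.04, 0.06, 0], "rot": [0, 0, 0], "jaw": 0.5},
    {"linear": [0.07, 0.12, -0.01], "rot": [0, 0, 0], "jaw": 0.5},
    {"linear": [0.1, 0.18, -0.03], "rot": [0, 0, 0], "jaw": 0.5},
    {"linear": [0.135, 0.24, -0.05], "rot": [0, 0, 0], "jaw": 0.5}
  ]
}}

```text
clock: 2.12
position: [0.5987, -0.1032, 0.1984]
ee_rot: [0.0, 1.0, -0.0, 0.0]
ft_force: [0.8, -1.5, -0.3]
grip_width: 0.0432
grasp_force: 0.0
```

Request:
{"method": "send_rows", "body": {
  "deltas": [
    {"linear": [0, 0, 0], "rot": [0, 0, 0], "jaw": 0.5},
    {"linear": [0, 0, 0], "rot": [0, 0, 0], "jaw": 0.5}
  ]
}}

```text
clock: 2.38
position: [0.5977, -0.105, 0.1984]
ee_rot: [0.0, 1.0, 0.0, -0.0]
ft_force: [0.3, 0.5, -0.1]
grip_width: 0.0427
grasp_force: 0.0
```

Request:
{"method": "send_rows", "body": {
  "deltas": [
    {"linear": [0.019, 0.047, 0], "jaw": 0.5},
    {"linear": [0.038, 0.094, -0.02], "jaw": 0.5},
    {"linear": [0.0563, 0.1395, -0.04], "jaw": 0.5},
    {"linear": [0.0563, 0.1395, -0.04], "jaw": 0.5},
    {"linear": [0.0563, 0.1395, -0.04], "jaw": 0.5}
  ]
}}

```text
validation failed for argument at $.de...
```

```bash
python3 - <<'E'
from h import *
print(telemetry.state()['position'])
a=snap('top');b=snap('scene')
for c in('top','scene'):
    for t in ('clip_coil',): print(c,[(round(d['p'],2),np.round(d['position'],4)) for d in cams.landmark_of(c,t)[:2]])
def crop(s,p,r):
    u=proj(s,p)[0].astype(int);print(u-r);return cv2.resize(s['pixels'][u[1]-r:u[1]+r,u[0]-r:u[0]+r],(400,400),interpolation=cv2.INTER_CUBIC)
cv2.imwrite('pics/d1.png',np.hstack([crop(a,[.654,.0345,.08],40),crop(b,[.654,.0345,.1],60)]))
E
```

```text
[ 0.59768528 -0.10504048  0.19840916]
top []
scene [(0.78, array([0.6552, 0.0346, 0.073 ]))]
[219 219]
[248 219]
```

View pics/d1.png

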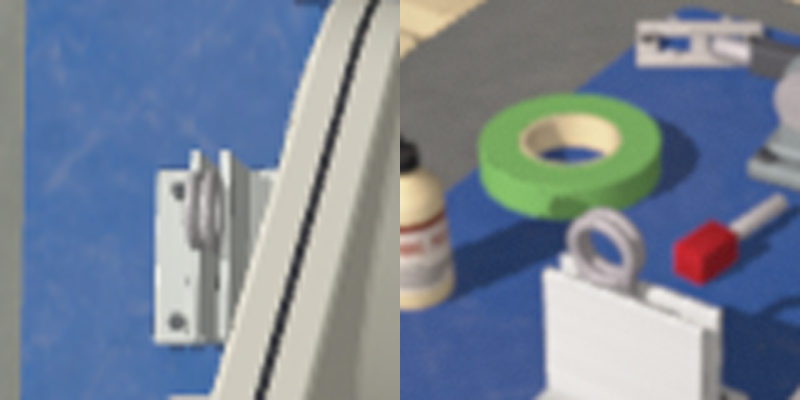

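The move was refused because its rows had no rot, so the arm hasn't moved. In this picture the clip is still hanging and the coil is centred near (260, 260) in the top view, which agrees with my estimate.

Request:
{"method": "send_rows", "body": {
  "deltas": [
    {"linear": [0.019, 0.047, 0], "rot": [0, 0, 0], "jaw": 0.5},
    {"linear": [0.038, 0.094, -0.02], "rot": [0, 0, 0], "jaw": 0.5},
    {"linear": [0.0566, 0.1396, -0.05], "rot": [0, 0, 0], "jaw": 0.5},
    {"linear": [0.0566, 0.1396, -0.05], "rot": [0, 0, 0], "jaw": 0.5},
    {"linear": [0.0566, 0.1396, -0.05], "rot": [0, 0, 0], "jaw": 0.5}
  ]
}}

```text
clock: 3.2
position: [0.6543, 0.0335, 0.1488]
ee_rot: [0.0, 1.0, -0.0, -0.0]
ft_force: [-0.1, -0.4, -1.1]
grip_width: 0.0426
grasp_force: 0.0
```

```bash
python3 - <<'E'
from h import *
print(telemetry.state()['position'])
b=snap('scene')
def crop(s,p,r):
    u=proj(s,p)[0].astype(int);print(u-r);return cv2.resize(s['pixels'][u[1]-r:u[1]+r,u[0]-r:u[0]+r],(500,500),interpolation=cv2.INTER_CUBIC)
cv2.imwrite('pics/d2.png',crop(b,[.654,.0345,.1],60))
E
```

```text
[0.65429031 0.03350821 0.14876269]
[248 219]
```

View pics/d2.png

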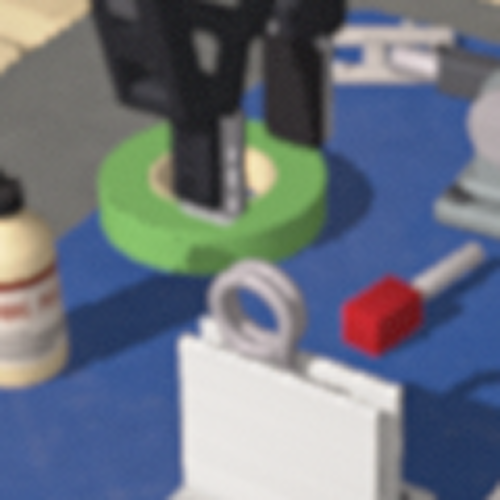

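The open fingers stand above the coil, on both sides of it, and the clip still hangs untouched with its eye near (255, 310) in the crop. I'll lower the fingers and close them.

Request:
{"method": "send_rows", "body": {
  "deltas": [
    {"linear": [0, 0.001, -0.03], "rot": [0, 0, 0], "jaw": 0.5},
    {"linear": [0, 0.001, -0.055], "rot": [0, 0, 0], "jaw": 0.5},
    {"linear": [0, 0.001, -0.0598], "rot": [0, 0, 0], "jaw": 0.6},
    {"linear": [0, 0.001, -0.0598], "rot": [0, 0, 0], "jaw": 0.75},
    {"linear": [0, 0.001, -0.0598], "rot": [0, 0, 0], "jaw": 0.85}
  ],
  "force": 60
}}

```text
clock: 3.88
position: [0.6553, 0.0351, 0.0902]
ee_rot: [-0.0, 1.0, -0.0, 0.001]
ft_force: [0.5, -1.1, -0.2]
grip_width: 0.0126
grasp_force: 0.1
```

Request:
{"method": "send_rows", "body": {
  "deltas": [
    {"linear": [0, 0, 0], "rot": [0, 0, 0], "jaw": 1},
    {"linear": [0, 0, 0], "rot": [0, 0, 0], "jaw": 1},
    {"linear": [0, 0, 0], "rot": [0, 0, 0], "jaw": 1}
  ]
}}

```text
clock: 4.25
position: [0.6553, 0.0354, 0.0901]
ee_rot: [0.0, 1.0, 0.0, 0.001]
ft_force: [-1.6, -1.4, 5.8]
grip_width: 0.0106
grasp_force: 59.6
```

Request:
{"method": "send_rows", "body": {
  "deltas": [
    {"linear": [0, 0, 0.03], "rot": [0, 0, 0], "jaw": 1},
    {"linear": [0, 0, 0.07], "rot": [0, 0, 0], "jaw": 1},
    {"linear": [0, 0, 0.1], "rot": [0, 0, 0], "jaw": 1},
    {"linear": [0, 0, 0.1], "rot": [0, 0, 0], "jaw": 1}
  ]
}}

```text
clock: 4.75
position: [0.6559, 0.0358, 0.1915]
ee_rot: [-0.0, 1.0, -0.0, 0.003]
ft_force: [-0.1, -0.0, -1.2]
grip_width: 0.0112
grasp_force: 58.8
```

```bash
python3 - <<'E'
from h import *
st=telemetry.state();print(st['position'],st['grip_width'],st['ft_force'])
b=snap('scene')
for t in ('clip_coil','clip_seat'): print([(round(d['p'],2),np.round(d['position'],4)) for d in cams.landmark_of('scene',t)[:2]])
def crop(s,p,r):
    u=proj(s,p)[0].astype(int);print(u-r);return cv2.resize(s['pixels'][u[1]-r:u[1]+r,u[0]-r:u[0]+r],(600,600),interpolation=cv2.INTER_CUBIC)
cv2.imwrite('pics/d3.png',crop(b,[.654,.0345,.15],50))
E
```

```text
[0.65594872 0.03575252 0.19148452] 0.01118881884540531 [-0.14867853 -0.03492501 -1.21320609]
[(0.92, array([0.6563, 0.0371, 0.1751]))]
[(0.7, array([0.6437, 0.0354, 0.1437])), (0.35, array([ 0.7747, -0.2505,  0.0008]))]
[258 196]
```

View pics/d3.png

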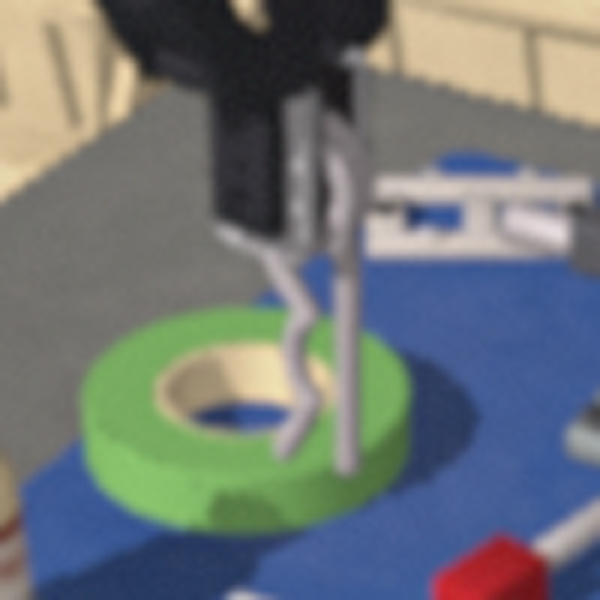

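The clip hangs upright in the jaws. The straight leg is on the -x side with its tip at about (315.8, 274.7) full-frame, and the bent leg is towards +x. Next I'll measure the leg and the hole in this one camera.

```bash
python3 - <<'E'
from h import *
np.set_printoptions(precision=4,suppress=True,linewidth=200)
s=np.load('scene.npz'); g=s['pixels'].astype(float).mean(2)
c=lambda x,y:((x+.5)/6-.5+258,(y+.5)/6-.5+196)
t=ray(s,c(347,470),.1136);print('tip',t)
print(proj(s,[t,t+[0,0,.03]]),c(345,320),c(343.5,280))
print(g[212:236,380:404].astype(int))
E
```

```text
tip [0.6424 0.0363 0.1136]
[[315.4167 273.9167]
 [315.2291 253.7635]] (315.0833333333333, 248.91666666666666) (314.8333333333333, 242.25)
[[190 190 191 190 191 191 192 193 191 191 191 191 188 179 159 139 141 156 157 151 141 129 118 102]
 [189 190 190 189 190 190 190 191 191 190 191 192 191 184 169 151 153 174 183 184 180 172 162 150]
 [189 187 189 190 189 190 190 190 191 192 190 190 189 184 169 149 157 179 188 193 190 187 185 182]
 [186 189 187 189 189 189 191 190 189 190 190 191 189 186 170 152 155 179 189 189 190 190 189 191]
 [188 188 189 189 190 191 191 190 191 186 185 188 189 184 169 151 155 177 189 189 191 190 190 190]
 [188 187 187 188 189 191 190 190 183 172 169 178 183 176 164 149 155 178 187 190 190 188 190 191]
 [188 187 187 187 190 189 189 187 176 158 156 165 171 163 153 145 153 176 188 189 188 189 190 189]
 [189 189 188 188 188 189 185 177 168 159 160 164 161 153 144 138 149 173 187 190 190 190 189 188]
 [189 189 190 187 188 185 175 162 155 160 169 169 157 148 142 136 141 158 176 186 190 188 189 189]
 [184 188 190 189 186 177 163 147 146 159 169 165 155 145 140 132 127 1
[... 714 characters left out ...]
7 161]
 [137 136 139 140 139 133 125 118 113 114 113 110 108 103 101 100 102 106 109 115 121 127 125 129]
 [112 119 127 136 143 139 132 119 111 106 104 105 103 101 100 100 106 112 114 115 113 112 109 113]
 [ 87  91 101 113 128 140 140 129 117 104  99 101 100  99 100 103 111 115 116 113 113 113 112 114]
 [ 80  80  81  88 104 121 133 136 128 111 101  99  98  98 102 108 111 116 116 115 116 111 114 113]
 [ 79  75  77  75  80  95 113 132 136 122 106  95  97  99 106 112 117 116 116 115 115 113 113 114]
 [ 81  74  73  72  71  73  89 115 133 131 111  95  95 101 108 112 115 113 115 115 112 112 114 112]
 [ 88  79  71  70  67  66  70  91 119 128 116  97  94 103 109 112 110 113 114 112 114 110 112 111]]
```

Request:
{"method": "send_rows", "body": {
  "deltas": [
    {"linear": [0.004, -0.05, 0.0], "rot": [0, 0, 0.02], "jaw": 1},
    {"linear": [0.008, -0.1, 0.0], "rot": [0, 0, 0.04], "jaw": 1},
    {"linear": [0.012, -0.15, 0], "rot": [0, 0, 0.06], "jaw": 1},
    {"linear": [0.016, -0.2, 0], "rot": [0, 0, 0.08], "jaw": 1},
    {"linear": [0.0195, -0.25, -0.01], "rot": [0, 0, 0.08], "jaw": 1}
  ]
}}

```text
clock: 5.52
position: [0.6735, -0.2159, 0.1772]
ee_rot: [-0.0, 0.999, 0.04, -0.001]
ft_force: [-0.0, 0.3, -0.8]
grip_width: 0.0113
grasp_force: 58.8
```

Request:
{"method": "send_rows", "body": {
  "deltas": [
    {"linear": [0, -0.01, -0.012], "rot": [0, 0, 0], "jaw": 1},
    {"linear": [0, -0.013, -0.022], "rot": [0, 0, 0], "jaw": 1},
    {"linear": [0, -0.013, -0.022], "rot": [0, 0, 0], "jaw": 1}
  ]
}}

```text
clock: 5.9
position: [0.6728, -0.226, 0.1546]
ee_rot: [-0.001, 0.999, 0.04, -0.002]
ft_force: [0.0, -0.3, -0.8]
grip_width: 0.0108
grasp_force: 58.8
```

```bash
python3 - <<'E'
from h import *
np.set_printoptions(precision=4,suppress=True,linewidth=200)
st=telemetry.state();print(st['position'])
s=snap('scene');t=snap('top')
s0=cv2.imread('pics/scene0.png')
print(proj(s,[.663,-.2315,.064]),proj(s,[.6595,-.227,.0773]),proj(t,[.663,-.2315,.064]))
k=lambda im,x,y,r:cv2.resize(im[y-r:y+r,x-r:x+r],(400,400),interpolation=cv2.INTER_CUBIC)
cv2.imwrite('pics/e1.png',np.hstack([k(s['pixels'],390,212,25),k(s0,390,212,25)]))
E
```

```text
[ 0.6728 -0.226   0.1546]
[[389.4493 221.1226]] [[390.631  215.6113]] [[394.2977 252.9355]]
```

View pics/e1.png

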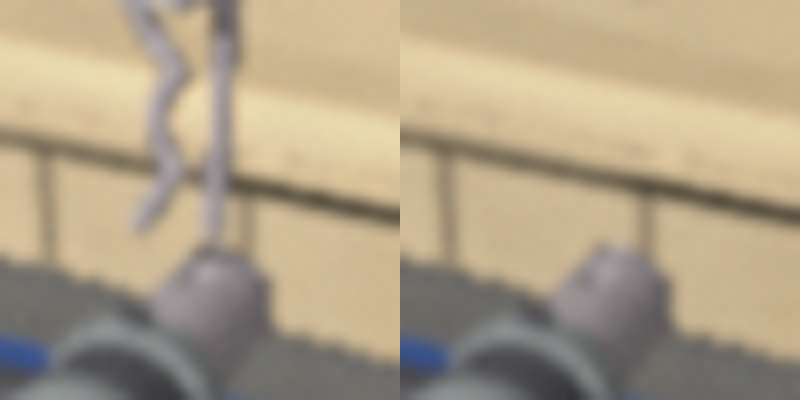

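The tip is at about (391.6, 216.4) px, just above the pin. The dark spot of the hole is at about (389.2, 221.5) px, which matches where the top-view estimate projects.

```bash
python3 - <<'E'
from h import *
np.set_printoptions(precision=4,suppress=True,linewidth=200)
s=np.load('scene.npz')
print('tip',ray(s,(391.6,216.0),.0767),'hole',ray(s,(389.2,221.4),.064))
g=s['pixels'].astype(int)
print(g[205:226,384:399,0])
E
```

```text
tip [ 0.658  -0.2276  0.0767] hole [ 0.6629 -0.2304  0.064 ]
[[149 154 145 141 147 150 150 155 148 136 142 153 157 164 167]
 [137 155 157 145 143 143 140 151 144 127 136 149 155 162 165]
 [119 151 165 150 136 129 134 149 139 124 131 146 155 158 161]
 [122 149 159 143 117 107 125 147 141 114 113 125 135 141 148]
 [145 153 151 131 112 103 123 146 140 107  84  85  93 102 111]
 [162 152 138 132 127 125 135 150 138 106  78  70  69  73  75]
 [162 144 135 142 147 150 154 155 142 119 102  91  88  92  87]
 [150 133 138 148 153 159 165 161 147 137 125 112 115 125 127]
 [137 129 140 153 153 159 165 160 146 142 135 119 124 141 148]
 [136 138 148 153 154 157 165 158 144 140 133 123 124 144 153]
 [140 147 153 154 155 159 161 156 143 139 134 121 125 144 154]
 [148 151 152 154 153 151 152 145 139 140 135 122 124 144 152]
 [152 153 153 153 149 138 129 128 134 132 126 118 124 142 152]
 [152 152 152 151 142 124 114 118 126 122 117 115 125 143 151]
 [153 153 152 148 140 132 132 135 131 124 122 118 125 141 150]
 [153 152 149 142 138 145 157 157 146 139 130 127 126 135 144]
 [152 151 146 137 137 149 163 159 149 142 134 126 124 123 129]
 [153 151 149 141 139 147 154 148 140 135 131 125 115 108 115]
 [150 154 152 148 144 144 145 139 133 127 124 119 110 104 112]
 [145 154 152 151 149 143 140 133 128 121 118 111 106 101 112]
 [137 150 151 149 146 140 135 130 123 117 112 105 101  98 109]]
```

Request:
{"method": "send_rows", "body": {
  "deltas": [
    {"linear": [0.0045, -0.0035, 0], "rot": [0, 0, 0], "jaw": 1},
    {"linear": [0.0045, -0.0035, -0.005], "rot": [0, 0, 0], "jaw": 1},
    {"linear": [0.0045, -0.0035, -0.008], "rot": [0, 0, 0], "jaw": 1},
    {"linear": [0.0045, -0.0035, -0.009], "rot": [0, 0, 0], "jaw": 1},
    {"linear": [0.0045, -0.0035, -0.01], "rot": [0, 0, 0], "jaw": 1}
  ]
}}

```text
clock: 6.62
position: [0.6783, -0.231, 0.1466]
ee_rot: [-0.0, 0.999, 0.04, -0.0]
ft_force: [-0.1, -0.4, 0.0]
grip_width: 0.0108
grasp_force: 58.8
```

Request:
{"method": "send_rows", "body": {
  "deltas": [
    {"linear": [0, 0, -0.001], "rot": [0, 0, 0], "jaw": 1},
    {"linear": [0, 0, -0.002], "rot": [0, 0, 0], "jaw": 1}
  ]
}}

```text
clock: 6.88
position: [0.6784, -0.231, 0.1447]
ee_rot: [0.0, 0.999, 0.04, 0.0]
ft_force: [0.1, 0.1, 0.1]
grip_width: 0.0109
grasp_force: 58.8
```

```bash
python3 - <<'E'
from h import *
np.set_printoptions(precision=4,suppress=True,linewidth=200)
st=telemetry.state();print(st['position'],st['ft_force'],st['wrist_torque'])
s=snap('scene');t=snap('top')
k=lambda im,x,y,r:cv2.resize(im[y-r:y+r,x-r:x+r],(400,400),interpolation=cv2.INTER_CUBIC)
cv2.imwrite('pics/e2.png',np.hstack([k(s['pixels'],390,212,25),k(t['pixels'],394,253,40)]))
E
```

```text
[ 0.6784 -0.231   0.1447] [0.1313 0.1043 0.0751] [-0.0073  0.0358  0.0251]
```

View pics/e2.png

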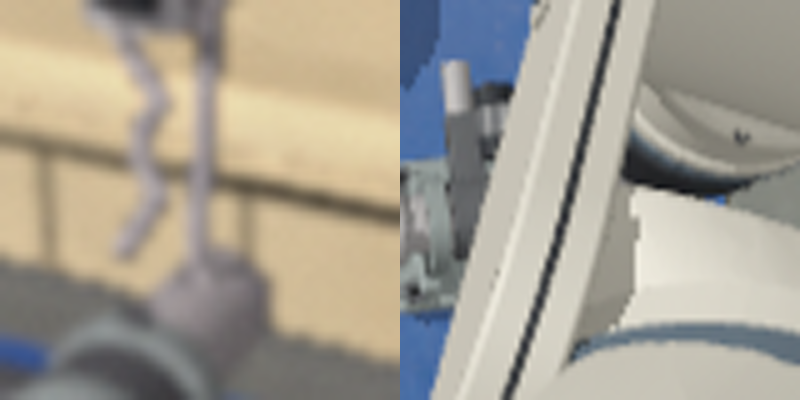

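The tip at about (389.8, 219.8) px sits right over the hole mouth. The top view is blocked by the arm. I'll go down slowly.

Request:
{"method": "send_rows", "body": {
  "deltas": [
    {"linear": [0, 0, -0.001], "rot": [0, 0, 0], "jaw": 1},
    {"linear": [0, 0, -0.002], "rot": [0, 0, 0], "jaw": 1},
    {"linear": [0, 0, -0.003], "rot": [0, 0, 0], "jaw": 1}
  ]
}}

```text
clock: 7.35
position: [0.6784, -0.231, 0.1416]
ee_rot: [-0.0, 0.999, 0.04, -0.0]
ft_force: [0.8, -0.1, -0.5]
grip_width: 0.0109
grasp_force: 58.8
```

Request:
{"method": "send_rows", "body": {
  "deltas": [
    {"linear": [0, 0, -0.0005], "rot": [0, 0, 0], "jaw": 1},
    {"linear": [0, 0, -0.001], "rot": [0, 0, 0], "jaw": 1}
  ]
}}

```text
clock: 7.6
position: [0.6784, -0.231, 0.1407]
ee_rot: [0.0, 0.999, 0.04, 0.0]
ft_force: [-0.6, -0.1, -0.4]
grip_width: 0.0112
grasp_force: 58.8
```

Request:
{"method": "send_rows", "body": {
  "deltas": [
    {"linear": [0, 0, -0.0005], "rot": [0, 0, 0], "jaw": 1},
    {"linear": [0, 0, -0.001], "rot": [0, 0, 0], "jaw": 1}
  ]
}}

```text
clock: 7.85
position: [0.6784, -0.231, 0.1397]
ee_rot: [0.0, 0.999, 0.04, 0.0]
ft_force: [0.5, 0.5, -0.9]
grip_width: 0.0111
grasp_force: 58.8
```

Request:
{"method": "send_rows", "body": {
  "deltas": [
    {"linear": [0, 0, -0.0005], "rot": [0, 0, 0], "jaw": 1},
    {"linear": [0, 0, -0.001], "rot": [0, 0, 0], "jaw": 1}
  ]
}}

```text
clock: 8.1
position: [0.6784, -0.231, 0.1387]
ee_rot: [0.0, 0.999, 0.04, 0.0]
ft_force: [0.0, 0.1, -0.4]
grip_width: 0.0108
grasp_force: 58.8
```

Request:
{"method": "send_rows", "body": {
  "deltas": [
    {"linear": [0, 0, -0.0005], "rot": [0, 0, 0], "jaw": 1},
    {"linear": [0, 0, -0.001], "rot": [0, 0, 0], "jaw": 1}
  ]
}}

```text
clock: 8.35
position: [0.6784, -0.231, 0.1376]
ee_rot: [-0.0, 0.999, 0.04, -0.0]
ft_force: [-0.1, 0.2, -1.3]
grip_width: 0.0108
grasp_force: 58.8
```

Request:
{"method": "send_rows", "body": {
  "deltas": [
    {"linear": [0, 0, -0.001], "rot": [0, 0, 0], "jaw": 1},
    {"linear": [0, 0, -0.002], "rot": [0, 0, 0], "jaw": 1}
  ]
}}

```text
clock: 8.6
position: [0.6784, -0.231, 0.1356]
ee_rot: [-0.0, 0.999, 0.04, -0.0]
ft_force: [-0.5, -0.7, 0.0]
grip_width: 0.0109
grasp_force: 58.8
```

Request:
{"method": "send_rows", "body": {
  "deltas": [
    {"linear": [0, 0, -0.001], "rot": [0, 0, 0], "jaw": 1},
    {"linear": [0, 0, -0.002], "rot": [0, 0, 0], "jaw": 1}
  ]
}}

```text
clock: 8.85
position: [0.6784, -0.231, 0.1336]
ee_rot: [-0.0, 0.999, 0.04, -0.0]
ft_force: [-0.3, -1.1, 0.2]
grip_width: 0.0105
grasp_force: 58.8
```

```bash
python3 - <<'E'
from h import *
np.set_printoptions(precision=4,suppress=True,linewidth=200)
st=telemetry.state();print(st['position'],st['ft_force'],st['wrist_torque'])
s=snap('scene')
k=lambda im,x,y,r:cv2.resize(im[y-r:y+r,x-r:x+r],(500,500),interpolation=cv2.INTER_CUBIC)
cv2.imwrite('pics/e3.png',k(s['pixels'],390,212,25))
E
```

```text
[ 0.6784 -0.231   0.1336] [-0.2821 -1.1235  0.2188] [-0.0282  0.0379  0.0196]
```

View pics/e3.png

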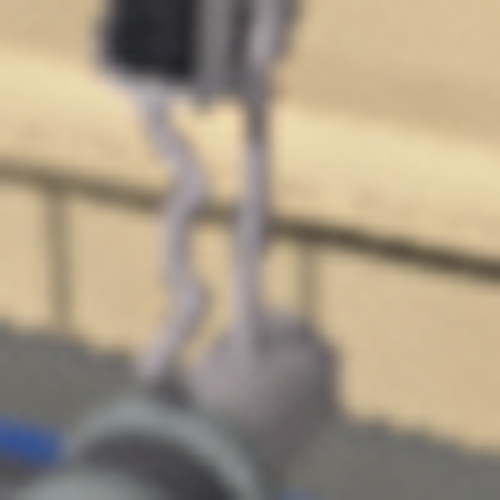

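The straight leg disappears into the pin at about (389.8, 221.5) px, so it has entered the hole by about 8 mm without force. I'll press on gently.

Request:
{"method": "send_rows", "body": {
  "deltas": [
    {"linear": [0, 0, -0.0015], "rot": [0, 0, 0], "jaw": 1},
    {"linear": [0, 0, -0.003], "rot": [0, 0, 0], "jaw": 1}
  ]
}}

```text
clock: 9.15
position: [0.6784, -0.231, 0.1306]
ee_rot: [0.0, 0.999, 0.04, 0.0]
ft_force: [0.6, -0.3, -1.1]
grip_width: 0.011
grasp_force: 58.8
```

Request:
{"method": "send_rows", "body": {
  "deltas": [
    {"linear": [0, 0, -0.001], "rot": [0, 0, 0], "jaw": 1},
    {"linear": [0, 0, -0.002], "rot": [0, 0, 0], "jaw": 1}
  ]
}}

```text
clock: 9.4
position: [0.6785, -0.231, 0.1286]
ee_rot: [0.0, 0.999, 0.04, 0.0]
ft_force: [0.4, -0.4, -0.3]
grip_width: 0.011
grasp_force: 58.8
```

Request:
{"method": "send_rows", "body": {
  "deltas": [
    {"linear": [0, 0, -0.001], "rot": [0, 0, 0], "jaw": 1},
    {"linear": [0, 0, -0.002], "rot": [0, 0, 0], "jaw": 1}
  ]
}}

```text
clock: 9.65
position: [0.6788, -0.2311, 0.1271]
ee_rot: [0.0, 0.999, 0.04, 0.001]
ft_force: [-0.3, 0.3, 2.5]
grip_width: 0.0109
grasp_force: 59.0
```

Request:
{"method": "send_rows", "body": {
  "deltas": [
    {"linear": [0, 0, -0.001], "rot": [0, 0, 0], "jaw": 1},
    {"linear": [0, 0, -0.002], "rot": [0, 0, 0], "jaw": 1}
  ]
}}

```text
clock: 9.9
position: [0.6788, -0.2311, 0.125]
ee_rot: [0.0, 0.999, 0.04, 0.0]
ft_force: [0.8, 0.3, 3.5]
grip_width: 0.011
grasp_force: 59.1
```

Request:
{"method": "send_rows", "body": {
  "deltas": [
    {"linear": [0, 0, -0.001], "rot": [0, 0, 0], "jaw": 1},
    {"linear": [0, 0, -0.002], "rot": [0, 0, 0], "jaw": 1}
  ]
}}

```text
clock: 10.15
position: [0.6788, -0.231, 0.1229]
ee_rot: [0.0, 0.999, 0.04, 0.0]
ft_force: [2.3, 0.0, 3.6]
grip_width: 0.011
grasp_force: 59.3
```

Request:
{"method": "send_rows", "body": {
  "deltas": [
    {"linear": [0, 0, -0.001], "rot": [0, 0, 0], "jaw": 1},
    {"linear": [0, 0, -0.002], "rot": [0, 0, 0], "jaw": 1}
  ]
}}

```text
clock: 10.4
position: [0.6788, -0.231, 0.121]
ee_rot: [0.0, 0.999, 0.04, 0.0]
ft_force: [1.0, -0.3, 6.7]
grip_width: 0.0106
grasp_force: 59.6
```

Request:
{"method": "send_rows", "body": {
  "deltas": [
    {"linear": [0, 0, -0.001], "rot": [0, 0, 0], "jaw": 1},
    {"linear": [0, 0, -0.002], "rot": [0, 0, 0], "jaw": 1}
  ]
}}

```text
clock: 10.65
position: [0.6787, -0.2309, 0.1187]
ee_rot: [0.0, 0.999, 0.04, 0.0]
ft_force: [2.9, -0.1, 4.2]
grip_width: 0.0111
grasp_force: 59.4
```

Request:
{"method": "send_rows", "body": {
  "deltas": [
    {"linear": [0, 0, -0.001], "rot": [0, 0, 0], "jaw": 1},
    {"linear": [0, 0, -0.002], "rot": [0, 0, 0], "jaw": 1}
  ]
}}

```text
clock: 10.9
position: [0.6786, -0.231, 0.1167]
ee_rot: [0.0, 0.999, 0.04, 0.0]
ft_force: [4.3, 0.4, 2.7]
grip_width: 0.0105
grasp_force: 59.3
```

Request:
{"method": "send_rows", "body": {
  "deltas": [
    {"linear": [0.0003, 0, -0.001], "rot": [0, 0, 0], "jaw": 1},
    {"linear": [0.0005, 0, -0.002], "rot": [0, 0, 0], "jaw": 1}
  ]
}}

```text
clock: 11.15
position: [0.6788, -0.2309, 0.1144]
ee_rot: [-0.0, 0.999, 0.04, -0.0]
ft_force: [3.7, 0.1, 1.8]
grip_width: 0.0112
grasp_force: 59.3
```

Request:
{"method": "send_rows", "body": {
  "deltas": [
    {"linear": [0, 0, -0.001], "rot": [0, 0, 0], "jaw": 1},
    {"linear": [0, 0, -0.002], "rot": [0, 0, 0], "jaw": 1}
  ]
}}

```text
clock: 11.4
position: [0.6787, -0.2309, 0.1123]
ee_rot: [-0.0, 0.999, 0.04, -0.0]
ft_force: [4.8, 0.1, -0.1]
grip_width: 0.011
grasp_force: 59.1
```

Request:
{"method": "send_rows", "body": {
  "deltas": [
    {"linear": [0, 0, -0.001], "rot": [0, 0, 0], "jaw": 1},
    {"linear": [0, 0, -0.002], "rot": [0, 0, 0], "jaw": 1}
  ]
}}

```text
clock: 11.65
position: [0.6787, -0.2309, 0.1103]
ee_rot: [-0.0, 0.999, 0.04, -0.0]
ft_force: [4.1, 0.9, -0.7]
grip_width: 0.011
grasp_force: 58.9
```

Request:
{"method": "send_rows", "body": {
  "deltas": [
    {"linear": [0, 0, -0.001], "rot": [0, 0, 0], "jaw": 1},
    {"linear": [0, 0, -0.002], "rot": [0, 0, 0], "jaw": 1}
  ]
}}

```text
clock: 11.9
position: [0.6787, -0.2309, 0.1083]
ee_rot: [-0.0, 0.999, 0.04, -0.0]
ft_force: [4.0, 0.9, -1.3]
grip_width: 0.011
grasp_force: 58.8
```

Request:
{"method": "send_rows", "body": {
  "deltas": [
    {"linear": [0, 0, -0.001], "rot": [0, 0, 0], "jaw": 1},
    {"linear": [0, 0, -0.002], "rot": [0, 0, 0], "jaw": 1},
    {"linear": [0, 0, -0.002], "rot": [0, 0, 0], "jaw": 1}
  ]
}}

```text
clock: 12.28
position: [0.6785, -0.2309, 0.1062]
ee_rot: [-0.0, 0.999, 0.04, -0.0]
ft_force: [3.8, 0.4, -3.8]
grip_width: 0.0112
grasp_force: 58.4
```

Request:
{"method": "send_rows", "body": {
  "deltas": [
    {"linear": [0, 0, -0.001], "rot": [0, 0, 0], "jaw": 1},
    {"linear": [0, 0, -0.0015], "rot": [0, 0, 0], "jaw": 1},
    {"linear": [0, 0, -0.0015], "rot": [0, 0, 0], "jaw": 1}
  ]
}}

```text
clock: 12.65
position: [0.6787, -0.231, 0.1051]
ee_rot: [-0.0, 0.999, 0.04, -0.0]
ft_force: [3.5, 0.7, -2.5]
grip_width: 0.0112
grasp_force: 58.5
```

```bash
python3 - <<'E'
from h import *
np.set_printoptions(precision=4,suppress=True,linewidth=200)
st=telemetry.state();print(st['position'],st['ft_force'])
s=snap('scene')
for n in ('clip_coil','clip_seat','pin_ref'): print(n,[(round(d['p'],2),np.round(d['position'],4)) for d in cams.landmark_of('scene',n)[:1]])
E
```

```text
[ 0.6787 -0.231   0.1051] [ 3.4513  0.7256 -2.5221]
clip_coil [(0.47, array([ 0.6777, -0.2329,  0.0865]))]
clip_seat [(0.73, array([ 0.6639, -0.2306,  0.055 ]))]
pin_ref [(0.64, array([ 0.6653, -0.2185,  0.0519]))]
```

Request:
{"method": "send_rows", "body": {
  "deltas": [
    {"linear": [0, 0, -0.0007], "rot": [0, 0, 0], "jaw": 1},
    {"linear": [0, 0, -0.0007], "rot": [0, 0, 0], "jaw": 1}
  ]
}}

```text
clock: 13.1
position: [0.6788, -0.231, 0.1045]
ee_rot: [-0.0, 0.999, 0.04, -0.0]
ft_force: [2.7, -0.3, -1.3]
grip_width: 0.0112
grasp_force: 58.6
```

Request:
{"method": "send_rows", "body": {
  "deltas": [
    {"linear": [0, 0, -0.0005], "rot": [0, 0, 0], "jaw": 1},
    {"linear": [0, 0, -0.0005], "rot": [0, 0, 0], "jaw": 1}
  ]
}}

```text
clock: 13.35
position: [0.6789, -0.231, 0.1042]
ee_rot: [0.0, 0.999, 0.04, -0.0]
ft_force: [1.7, 0.7, 0.6]
grip_width: 0.0107
grasp_force: 58.9
```

Request:
{"method": "send_rows", "body": {
  "deltas": [
    {"linear": [0, 0, 0], "rot": [0, 0, 0], "jaw": 0.85},
    {"linear": [0, 0, 0], "rot": [0, 0, 0], "jaw": 0.7},
    {"linear": [0, 0, 0], "rot": [0, 0, 0], "jaw": 0.6},
    {"linear": [0, 0, 0], "rot": [0, 0, 0], "jaw": 0.6}
  ]
}}

```text
clock: 13.85
position: [0.6788, -0.231, 0.1039]
ee_rot: [-0.0, 0.999, 0.04, -0.0]
ft_force: [-0.5, 0.6, -0.1]
grip_width: 0.034
grasp_force: 0.0
```

Request:
{"method": "send_rows", "body": {
  "deltas": [
    {"linear": [0, 0, 0.01], "rot": [0, 0, 0], "jaw": 0.6},
    {"linear": [0, 0, 0.03], "rot": [0, 0, 0], "jaw": 0.6},
    {"linear": [0, 0, 0.08], "rot": [0, 0, 0], "jaw": 0.6},
    {"linear": [0, 0, 0.12], "rot": [0, 0, 0], "jaw": 0.6}
  ]
}}

```text
clock: 14.35
position: [0.6795, -0.2312, 0.2276]
ee_rot: [0.001, 0.999, 0.04, 0.001]
ft_force: [1.7, -0.7, -0.1]
grip_width: 0.0339
grasp_force: 0.0
```

```bash
python3 - <<'E'
from h import *
np.set_printoptions(precision=4,suppress=True,linewidth=200)
st=telemetry.state();print(st['position'],st['ft_force'])
s=snap('scene')
for n in ('clip_coil','clip_seat','pin_ref'): print(n,[(round(d['p'],2),np.round(d['position'],4)) for d in cams.landmark_of('scene',n)[:1]])
k=lambda im,x,y,r:cv2.resize(im[y-r:y+r,x-r:x+r],(500,500),interpolation=cv2.INTER_CUBIC)
cv2.imwrite('pics/f1.png',k(s['pixels'],388,215,35))
E
```

```text
[ 0.6795 -0.2312  0.2276] [ 1.6983 -0.6876 -0.0866]
clip_coil [(0.7, array([ 0.6773, -0.2315,  0.0896]))]
clip_seat [(0.73, array([ 0.6639, -0.2323,  0.0527]))]
pin_ref [(0.58, array([ 0.6673, -0.2198,  0.0505]))]
```

View pics/f1.png

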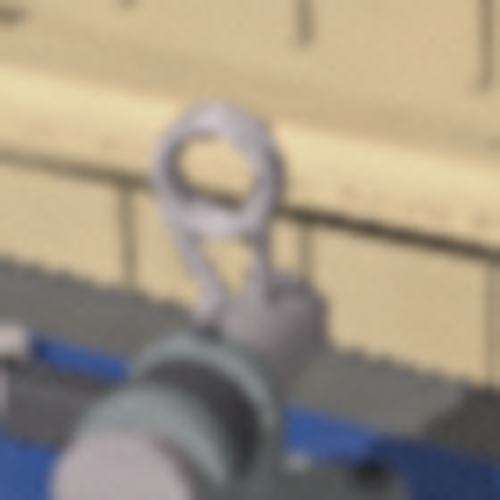

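The clip stands upright with its straight leg in the hole at about (262, 290) in the crop. The bent leg wraps round the pin at the left, the coil is free, and the gripper is well clear. I'm handing the job in.

```bash
python3 -c "
from plant import ticket
print(ticket.sign_off())"
```

```text
the job is handed in; nothing more can be done
None
```

The R-clip's straight leg is through the cross-hole with the bent leg snapped round the pin; it is released and the gripper is clear. The push read at most about 7 N at the wrist. I handed the job in at about 14.5 s of the 51 s, and the hand-in call returned no verdict.

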